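Cap the stub post and hold out the ball tray to the welder

ROBOT

A 6-joint arm with a two-finger parallel gripper is mounted at the origin on the work surface. World frame = base frame: x ahead of the robot, y to its left, z up, the work surface at z = 0. Lengths are in m, angles in rad, forces in N, time in s.
With the tool pointing down it reaches from about 0.35 to 0.85 m from the base axis. Payload 8.1 kg.
Tool frame: the origin (TCP) lies at the very end of the fingers, on their centre line; the grasp point (between the pads) lies 19 mm behind it; x points along the fingers, y is the direction in which the jaws open and shut, and the axes are right-handed (so a half turn about x gives the same grasp; the last joint's range is limited). The gripper opens to 93 mm and grips with 3 to 60 N. Pads are 15 mm wide; open, the fingers measure 128 mm over their backs; the gripper's body (75 mm by 188 mm) begins 65 mm behind the grasp point.
Start: joints at [1.241, 0.13, 1.488, -0, 1.523, -0.085], TCP at [0.145, 0.582, 0.219] pointing down, gripper open.
Joint ranges: [-2.96, 2.96], [-0.89, 2.26], [0.02, 2.5], [-1.34, 4.48], [0, 2.73], [-2.66, 2.66]. Speed limits (rad/s): [2.39, 2.39, 2.79, 3.14, 3.14, 3.14].

INTERFACE

Orientations are given as a rotation vector (axis times angle).
In Python, from plant import * gives the robot as it stands. The module is installed in compiled form; this text tells all that it offers.
- The arm moves only by the tool apply_moves, never from a script. Its argument "series" is a list of rows, each an object with "jaw": the gripper's target within -1 to 1 (shut at 1, half-way at 0, fully open at -1); "linear": the shift along the tool's x, y, z normalised to -1 to 1, where 1 is 0.6 m, a list of three; "roll": the turn about the tool's x normalised to -1 to 1, where 1 is 30 degrees. A call has 1 to 20 rows; each row is the pose to reach, as a shift and turn from the pose measured when the call began, along the tool's axes at that moment; what a row does not reach only later rows make up. A row lasts 1/8 s, in which the tool goes at most 62.5 mm and 10.7 degrees, less where a joint would pass 70% of its speed; a pose out of reach is approached as far as the arm can. A call with a number of a shift or a turn outside -1 to 1 is refused whole. A call with a gripper value outside its range is refused whole. The fingers move at their own pace and stop on an object; "force" is the grip in N (left out, the last holds). Time passes only in rows, so rows that repeat a pose let the fingers close. It gives the time, the measured TCP pose, the force and the opening at its end, in the units of the state.
- read_state(): the state, without advancing time (a new reading comes with each control period).
- read_camera(name): name is "scene" or "top" or "wrist"; returns a dict with "pixels" (420x560x3 uint8, blue, green, red), "intrinsics" (3x3 intrinsics, pixels), "rvec" (rotation vector, rad) and "tvec" (3), from world to camera coordinates, as OpenCV has them; the wrist camera has in their place "tool_from_camera" (4x4, takes a point from camera to tool coordinates, whose origin is the TCP and whose axes are the tool frame's). Camera axes: x right, y down, z forward; pixel columns grow to the right and rows downward; lengths in m; the calibration is good to about 2 mm. A picture is of the moment at which its call begins: read the wrist's pose just before it. There is no depth.
- close_job(): hands the job in, once; it reports no verdict.
The state is a dict: "t": time; "q": joint angles; "dq": joint speeds; "joint_torque": joint torques, N m; "tool_pos": TCP position; "orientation": TCP orientation; "force": force on the tool from outside, world axes, zero at the start; "wrist_torque": the same for the moment, N m; "opening": finger opening in m.
Only numpy, scipy, OpenCV 4.12 (cv2) and the standard library are available. Lean on these libraries where they do the work, as an engineer would, in place of code of your own. Each camera call takes 0.05 s, during which the arm holds its last target. There are 200 camera calls.

TASK

Fit the square cap plug into the open top of the clamped stub post until its flange sits fully home on the tube, and let go of it. Then pick up the ball tray by its handle, keep it level so that the loose steel ball stays in its pocket, and bring it close beside the capped post: middle of the tray about 16 cm from the post, underside about level with the top of the cap. Finish while still holding the tray there, level and still in the gripper and touching nothing else, so that the welder can take the ball; leave everything else on the table where it lies.

Things in the scene. Friction and masses are not known exactly. Their poses are not given: they have to be found in the camera images.
- post: fixed steel stub post: base plate 120 x 120 x 10 with an upright square tube in its middle, 44 x 44 outside, wall 4, open at the top; the bore is 36 x 36 and 80 deep, sides along the body's x and y; tube mouth 90 above the table. Two strap clamps hold the plate down on its +y and -y sides (to 98 from the middle, 30 high). Origin under the middle of the plate, z up
- post_mouth (a point): centre of the tube's open mouth, 90 above the table, axes as the post's
- plug: loose steel square cap plug, about 0.3 kg, standing on its foot: square spigot 33.5 x 33.5 x 25 high with a 6 mm tapered foot (27 wide at the bottom), above it a square flange 44 x 44 x 8, above that a square neck 28 x 28 from 33 to 60, then a round ball seat to 63 high. Origin at the centre of its foot, z up, all sides along its x and y; fits the bore any of the four ways round
- plug_shoulder (a point): centre of the plug's shoulder (flange underside), 25 above its foot; lies at the mouth when the plug is fully home
- tray: loose sheet-metal ball tray, about 0.42 kg, 170 (x) x 100 (y) x 18 high, floor 3 thick, three shallow ring pockets in a row along x, and a fixed hoop handle across its middle: two upright legs at y = -43 and +43, and a straight bar along y, 12 wide (in x), 14 high, 94 long, its top 108 above the underside. Balanced under the middle of the bar. Origin under the middle of the tray, z up
- tray_handle (a point): middle of the handle's bar, 101 above the tray's underside, over the tray's middle
- tray_pocket (a point): where the ball's centre rests in the middle pocket, 23 above the tray's underside. The pocket is a ring 4 high, 32 inside: the ball has a few mm of play and rolls out over the rim if the tray tips more than about 35 degrees
- ball: loose steel ball, 40 across, about 0.11 kg, in the tray's middle pocket under the handle; origin on its surface, turns with it (use ball_center)
- ball_center (a point): centre of the ball
- round_cap: round look-alike of the cap plug: same heights, but round spigot, flange (44 across) and neck; stands near the cap plug; origin at the centre of its foot
- hex_bolt: hex bolt with nut lying on the table beside the tray, about 65 long, 20 high; origin on the table under its middle
- coupon: flat steel strip with a weld bead, 25 x 75 x 6, lying beside the post's base plate; origin under its middle
- flat_bar: plain steel flat bar, 150 x 22 x 8, lying along x between the work places; origin under its middle
- wire_brush: wooden wire brush, about 235 x 28 x 28 high, lying across the table farther back; origin under it
- hammer: chipping hammer with a steel head (140 long, lying flat) and a coil-spring handle, about 190 long, 24 high, lying farther back; origin under its handle
- tube_offcut: open offcut of 40 x 40 square tube, 120 long, lying farther back; origin under its middle
- weld_magnet: grey angle magnet, 70 x 20 x 70 high, standing farther back; origin under its middle
Mind the look-alikes: they are no part of the job. What is shaped like the tray but orange or turquoise is not meant.

How it is judged:
On the way, in this order (a step that is already met when the one before it is completed fails the run):
1. the cap plug stands fully home in the post and is let go (horizontal distance between plug_shoulder and post_mouth below 0.003 m and z of plug_shoulder in the frame of post_mouth between -0.004 and 0.003 m and angle between plug's own z axis and vertical below 0.06 rad and contact force between the fingers and plug below 0.2 N), for 0.2 s.
2. the tray is lifted off the table in the gripper with the ball in its pocket (height (world z) of tray above 0.04 m and distance between ball_center and tray_pocket below 0.012 m and contact force between the fingers and tray above 1 N), for 0.2 s.
At the end, for the whole second after the job is handed in: The cap plug is home in the post (shoulder within 3 mm of the mouth, upright) and the gripper holds the tray still and level (within 0.1 rad), ball in its pocket, the tray's underside 85 to 185 mm above the table, its middle 110 to 210 mm from the post's axis, touching neither post nor plug (horizontal distance between plug_shoulder and post_mouth below 0.003 m and z of plug_shoulder in the frame of post_mouth between -0.004 and 0.003 m and angle between plug's own z axis and vertical below 0.06 rad and distance between ball_center and tray_pocket below 0.012 m and angle between tray's own z axis and vertical below 0.1 rad and height (world z) of tray between 0.085 and 0.185 m and horizontal distance between tray and post between 0.11 and 0.21 m and linear speed of tray below 0.03 m/s and angular speed of tray below 0.3 rad/s and contact force between the fingers and tray above 1 N and contact force between tray and post below 0.05 N and contact force between tray and plug below 0.05 N); the arm keeps its last pose, push and grip.
It fails at once if the ball leaves its pocket (distance between ball_center and tray_pocket above 0.02 m).
It fails at once if the tray is tipped more than 0.4 rad (angle between tray's own z axis and vertical above 0.4 rad).
It fails at once if something else on the table is pushed out of place by more than 3 cm (distance of any of round_cap, hex_bolt, coupon, flat_bar, wire_brush, hammer, tube_offcut, weld_magnet from where it was at the start of the episode above 0.03 m).
It also fails if it takes over 61 s, if anything falls off the work surface, if the arm or the gripper's body presses on something with over 40 N, if the wrist force passes 120 N, or if a joint passes its speed limit or range.

## Working session

There is one attempt and no reset: what is moved stays moved. The work goes in short steps, Python scripts to look and compute and a tool call to move; the robot and the scene stay as the last step left them, time stands still between calls to the robot, and variables do not carry over. Pictures are saved under pics/ and viewed, about 8 in all and at most 12, crops included, and the job is handed in when it is done.

Besides the shell and the picture viewer there is one more tool, called after "Emit:" by a JSON object that holds its "fn" and its "kwargs". apply_moves: Moves the arm, as the interface text tells. Its arguments: {"type":"object","properties":{"series":{"type":"array"},"force":{"type":"number"}},"required":["series"]}

```bash
mkdir -p pics
cat > h.py <<'E'
from plant import *
import numpy as np, cv2, pickle
def R(v): return cv2.Rodrigues(np.array(v,float))[0]
def snap(name,fn):
    s=read_state(); c=read_camera(name)
    if name=="wrist":
        T=np.eye(4);T[:3,:3]=R(s["orientation"]);T[:3,3]=s["tool_pos"]
        W=T@np.array(c["tool_from_camera"])
    else:
        W=np.eye(4);r=R(c["rvec"]);W[:3,:3]=r.T;W[:3,3]=-r.T@np.array(c["tvec"]).ravel()
    d=dict(img=np.array(c["pixels"]),K=np.array(c["intrinsics"]),W=W)
    pickle.dump(d,open("pics/"+fn+".pkl","wb"));cv2.imwrite("pics/"+fn+".png",d["img"]);return d
def load(fn): return pickle.load(open("pics/"+fn+".pkl","rb"))
def ray(d,u,v,z):
    r=d["W"][:3,:3]@np.linalg.inv(d["K"])@[u,v,1];o=d["W"][:3,3]
    return o+r*(z-o[2])/r[2]
def proj(d,p):
    M=np.linalg.inv(d["W"]);q=d["K"]@(M[:3,:3]@np.array(p)+M[:3,3]);return q[:2]/q[2]
def crop(d,u0,v0,w,h,s,fn): cv2.imwrite("pics/"+fn+".png",cv2.resize(d["img"][v0:v0+h,u0:u0+w],None,fx=s,fy=s,interpolation=cv2.INTER_CUBIC))
E
python3 - <<'E'
from h import *
print(read_state())
a=snap("top","top0");b=snap("scene","scene0")
for d in(a,b):print(d["K"],d["W"].round(3))
E
```

```text
{'t': 0.0, 'q': array([ 1.24062771e+00,  1.31121935e-01,  1.48926457e+00,  1.14900567e-05,
        1.52298172e+00, -8.54122340e-02]), 'dq': array([ 1.95043152e-03, -4.25776049e-04, -1.56205779e-04, -6.56159222e-05,
       -2.29189531e-03,  3.20833329e-04]), 'joint_torque': array([-7.64043543e-04, -5.59851873e+01, -4.91761708e+01,  7.67472899e-02,
        3.53988656e-02, -1.80213797e-04]), 'tool_pos': array([0.14519277, 0.581596  , 0.21761894]), 'orientation': array([ 0.19078935,  1.56261984, -0.19352044]), 'force': array([ 0.34448757, -0.01194999,  0.19136539]), 'wrist_torque': array([ 0.06053524, -0.03705382, -0.00036565]), 'opening': 0.0929949072602758}
[[531.87715728   0.         273.288855  ]
 [  0.         531.87715728 210.6987034 ]
 [  0.           0.           1.        ]] [[-0.02  -0.997  0.08   0.406]
 [-1.     0.022  0.017  0.009]
 [-0.019 -0.08  -0.997  1.431]
 [ 0.     0.     0.     1.   ]]
[[416.47535672   0.         282.05013023]
 [  0.         416.47535672 209.68003154]
 [  0.           0.           1.        ]] [[ 0.485  0.575 -0.659  1.143]
 [ 0.874 -0.338  0.349 -0.323]
 [-0.022 -0.745 -0.667  0.735]
 [ 0.     0.     0.     1.   ]]
```

View pics/top0.png

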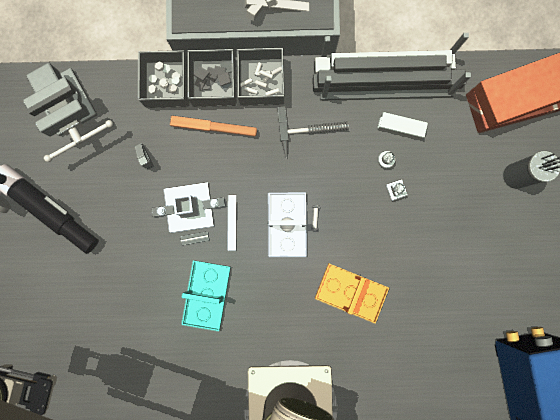

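View pics/scene0.png

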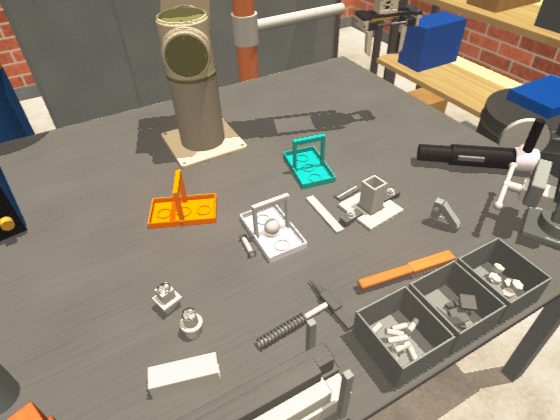

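Top view: the post is at (183,207), and the white tray with the ball is at (287,225). The orange tray (352,292) and turquoise tray (206,296) are look-alikes. There are two plug candidates, (397,190) with a square outline and (387,159) with a round one, so I'll check them in a close crop.

Run:
```python
from h import *
d=load("top0");s=load("scene0")
def c(d,u,v,w,h,k):return cv2.resize(d["img"][v:v+h,u:u+w],None,fx=k,fy=k,interpolation=cv2.INTER_CUBIC)
a=np.hstack([c(d,370,145,50,60,5),c(d,150,175,60,60,5),]) # 250+300
b=c(d,262,186,64,75,4) #256x300
b=np.hstack([b,c(s,145,275,73,75,4)])
b=b[:, :550];b=np.pad(b,((0,0),(0,550-b.shape[1]),(0,0)))
cv2.imwrite("pics/m1.png",np.vstack([a,b]))
for n,(u,v,z) in dict(plug=(397,189,.06),cap=(387,158,.06),post=(183,206,.09),tray=(287,225,.1)).items():print(n,ray(d,u,v,z).round(3))
```

```text
plug [ 0.565 -0.289  0.06 ]
cap [ 0.647 -0.266  0.06 ]
post [0.531 0.261 0.09 ]
tray [ 0.476 -0.002  0.1  ]
```

View pics/m1.png

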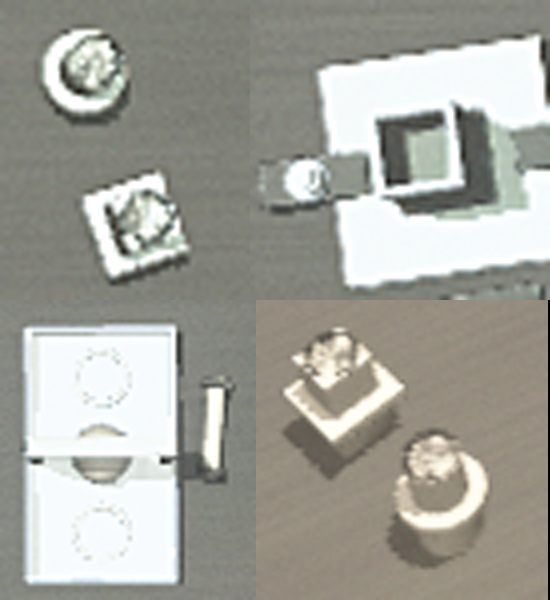

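```bash
cat >> h.py <<'E'
def plan(p,jaw_deg=None):
    s=read_state();r=R(s["orientation"]);d=r.T@(np.array(p)-s["tool_pos"])/.6
    y=r[:,1];now=np.degrees(np.arctan2(y[1],y[0]))
    out=d.round(4).tolist();roll=None
    if jaw_deg is not None:
        e=(jaw_deg-now+90)%180-90   # about world z; tool x is down
        roll=round(-e/30,4)
    print("tcp",s["tool_pos"].round(4),"axes",r.T.round(4).tolist(),"jaw",round(now,2),"lin",out,"roll",roll,"t",round(s["t"],2),"q",s["q"].round(2))
E
python3 - <<'E'
from h import *
d=load("top0")
P=np.array([ray(d,370+u/5-.4,145+v/5-.4,.033)[:2] for u,v in [(83,202),(160,175),(188,250),(108,280)]])
print(P.round(4),P.mean(0),[(np.linalg.norm(P[i]-P[i-1]).round(4),np.degrees(np.arctan2(*(P[i]-P[i-1])[::-1])).round(1)) for i in range(4)])
s=read_state();c=read_camera("wrist");print(np.array(c["tool_from_camera"]).round(3),c["intrinsics"])
plan([.531-.05,.261,.25],0)
E
```

```text
[[ 0.5798 -0.2667]
 [ 0.5933 -0.3077]
 [ 0.5532 -0.3208]
 [ 0.5382 -0.2783]] [ 0.56612791 -0.29341029] [(np.float64(0.0432), np.float64(15.5)), (np.float64(0.0431), np.float64(-71.9)), (np.float64(0.0422), np.float64(-161.9)), (np.float64(0.0451), np.float64(109.3))]
[[ 0.001 -0.279  0.96  -0.167]
 [ 1.    -0.    -0.001 -0.001]
 [ 0.     0.96   0.279 -0.078]
 [ 0.     0.     0.     1.   ]] [[325.38955819   0.         282.48052378]
 [  0.         325.38955819 203.23303918]
 [  0.           0.           1.        ]]
tcp [0.1452 0.5817 0.2178] axes [[-0.0004, -0.0014, -1.0], [0.2423, 0.9702, -0.0014], [0.9702, -0.2423, -0.0001]] jaw 75.98 lin [-0.0532, -0.3831, 0.6724] roll 2.5326 t 0.15 q [ 1.24  0.13  1.49 -0.    1.52 -0.09]
```

Emit:
{"fn": "apply_moves", "kwargs": {"series": [{"jaw": -1,"linear": [-0.05,-0.2,0.3],"roll": 0},{"jaw": -1,"linear": [-0.05,-0.38,0.67],"roll": 0},{"jaw": -1,"linear": [-0.05,-0.38,0.67],"roll": 0},{"jaw": -1,"linear": [-0.05,-0.38,0.67],"roll": 0},{"jaw": -1,"linear": [-0.05,-0.38,0.67],"roll": 0},{"jaw": -1,"linear": [-0.05,-0.38,0.67],"roll": 0},{"jaw": -1,"linear": [-0.05,-0.38,0.67],"roll": 0},{"jaw": -1,"linear": [-0.05,-0.38,0.67],"roll": 0},{"jaw": -1,"linear": [-0.05,-0.38,0.67],"roll": 0},{"jaw": -1,"linear": [-0.05,-0.38,0.67],"roll": 0},{"jaw": -1,"linear": [-0.05,-0.38,0.67],"roll": 0},{"jaw": -1,"linear": [-0.05,-0.38,0.67],"roll": 0}]}}

```text
t: 1.65
tool_pos: [0.4794, 0.2639, 0.2481]
orientation: [0.19, 1.563, -0.192]
force: [0.1, 0.0, 0.0]
opening: 0.0927
```

Run:
```python
from h import *
d=snap("wrist","w_post");plan([.566,-.293,.2],107)
print(proj(d,[.531,.261,.09]))
u,v=proj(d,[.531,.261,.09]).astype(int);u=max(u-75,0);v=max(v-60,0);print(u,v);crop(d,u,v,150,120,5,"w_post_c")
```

```text
tcp [0.4795 0.2639 0.2482] axes [[-0.0004, -0.0012, -1.0], [0.241, 0.9705, -0.0013], [0.9705, -0.241, -0.0001]] jaw 76.06 lin [0.0814, -0.8659, 0.3636] roll -1.0315 t 1.7 q [ 0.41 -0.02  1.59 -0.    1.57 -0.92]
[292.47455888 234.40138297]
217 174
```

View pics/w_post_c.png

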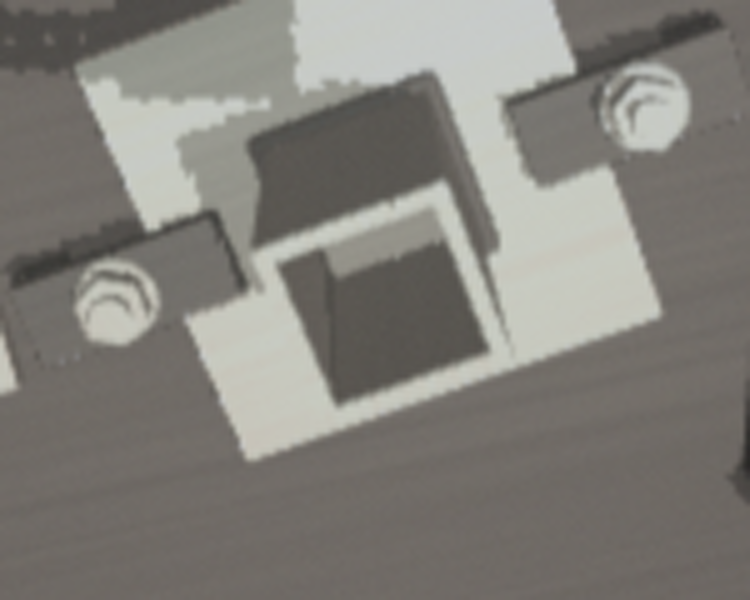

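Close wrist view of the post: the bore's inner corners are at crop pixels (275,262), (433,203), (490,352) and (337,407).

```bash
cat >> h.py <<'E'
def quad(d,C,u0,v0,k,z):
    P=np.array([ray(d,u0+(u+.5)/k-.5,v0+(v+.5)/k-.5,z)[:2] for u,v in C])
    E=[P[i]-P[i-1] for i in range(4)]
    print("centre",P.mean(0).round(4),"len",[round(float(np.linalg.norm(e)),4) for e in E],"ang",[round(float(np.degrees(np.arctan2(e[1],e[0]))%90),1) for e in E])
E
python3 - <<'E'
from h import *
quad(load("w_post"),[(275,262),(433,203),(490,352),(337,407)],217,174,5,.09)
quad(load("w_post"),[(252,247),(445,182),(512,357)],217,174,5,.09) if 0 else None
t=load("top0")
quad(t,[(83,202),(160,175),(188,250),(108,280)],370,145,5,.033)
E
```

```text
centre [0.5319 0.2617] len [0.0361, 0.0358, 0.0362, 0.0354] ang [7.5, 7.7, 6.9, 7.5]
centre [ 0.5661 -0.2934] len [0.0432, 0.0431, 0.0422, 0.0451] ang [15.5, 18.1, 18.1, 19.3]
```

Emit:
{"fn": "apply_moves", "kwargs": {"series": [{"jaw": -1,"linear": [0.04,-0.4,0.17],"roll": -0.3},{"jaw": -1,"linear": [0.08,-0.866,0.364],"roll": -1},{"jaw": -1,"linear": [0.08,-0.866,0.364],"roll": -1},{"jaw": -1,"linear": [0.08,-0.866,0.364],"roll": -1},{"jaw": -1,"linear": [0.08,-0.866,0.364],"roll": -1},{"jaw": -1,"linear": [0.08,-0.866,0.364],"roll": -1},{"jaw": -1,"linear": [0.08,-0.866,0.364],"roll": -1},{"jaw": -1,"linear": [0.08,-0.866,0.364],"roll": -1},{"jaw": -1,"linear": [0.08,-0.866,0.364],"roll": -1},{"jaw": -1,"linear": [0.08,-0.866,0.364],"roll": -1},{"jaw": -1,"linear": [0.08,-0.866,0.364],"roll": -1},{"jaw": -1,"linear": [0.08,-0.866,0.364],"roll": -1},{"jaw": -1,"linear": [0.08,-0.866,0.364],"roll": -1},{"jaw": -1,"linear": [0.08,-0.866,0.364],"roll": -1}]}}

```text
t: 3.45
tool_pos: [0.5665, -0.292, 0.2013]
orientation: [-0.222, 1.559, 0.22]
force: [-0.3, 0.7, -0.4]
opening: 0.0928
```

Run:
```python
from h import *
d=snap("wrist","w_plug");plan([.566,-.2934,.037],107.7)
u,v=proj(d,[.566,-.2934,.04]).astype(int);u=max(u-75,0);v=max(v-60,0);print(u,v);crop(d,u,v,150,120,5,"w_plug_c")
```

```text
tcp [ 0.5665 -0.2923  0.2012] axes [[0.0001, -0.0015, -1.0], [-0.2777, 0.9607, -0.0015], [0.9607, 0.2777, -0.0003]] jaw 106.13 lin [0.2737, -0.0012, -0.0012] roll -0.0525 t 3.5 q [-0.56  0.24  1.4  -0.    1.5  -2.41]
207 126
```

View pics/w_plug_c.png

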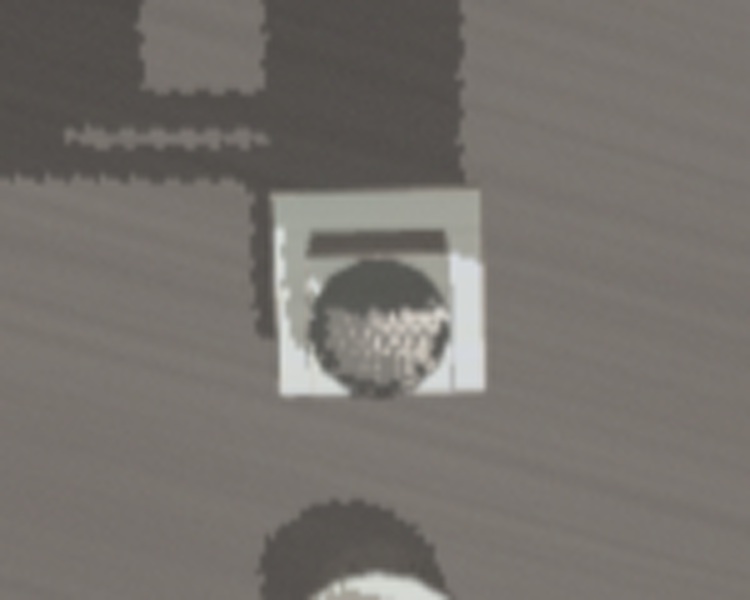

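Square plug is confirmed. Its flange corners are at crop pixels (272,193), (480,190), (487,391) and (281,396), and the round cap lies beyond it, at the bottom.

Run:
```python
from h import *
quad(load("w_plug"),[(272,193),(480,190),(487,391),(281,396)],207,126,5,.033)
```

```text
centre [ 0.5649 -0.2931] len [0.0439, 0.0431, 0.0434, 0.0442] ang [17.6, 17.0, 19.1, 17.6]
```

Emit:
{"fn": "apply_moves", "kwargs": {"series": [{"jaw": -1,"linear": [0.1,0,-0.003],"roll": -0.055},{"jaw": -1,"linear": [0.2,0,-0.003],"roll": -0.055},{"jaw": -1,"linear": [0.25,0,-0.003],"roll": -0.055},{"jaw": -1,"linear": [0.2737,0,-0.003],"roll": -0.055},{"jaw": -1,"linear": [0.2737,0,-0.003],"roll": -0.055},{"jaw": -1,"linear": [0.2737,0,-0.003],"roll": -0.055},{"jaw": 1,"linear": [0.2737,0,-0.003],"roll": -0.055},{"jaw": 1,"linear": [0.2737,0,-0.003],"roll": -0.055},{"jaw": 1,"linear": [0.2737,0,-0.003],"roll": -0.055},{"jaw": 1,"linear": [0.2737,0,-0.003],"roll": -0.055},{"jaw": 1,"linear": [0.2737,0,-0.003],"roll": -0.055},{"jaw": 1,"linear": [0.2737,0,-0.003],"roll": -0.055},{"jaw": 1,"linear": [0.2737,0,-0.003],"roll": -0.055},{"jaw": 1,"linear": [0.2737,0,-0.003],"roll": -0.055}], "force": 40}}

```text
t: 5.25
tool_pos: [0.5647, -0.293, 0.0369]
orientation: [-0.245, 1.557, 0.242]
force: [1.1, 0.0, -0.3]
opening: 0.0278
```

Run:
```python
from h import *
s=read_state();print(s["force"],s["opening"]);plan([.56,.0,.25],97.4)
```

```text
[ 1.07353944  0.02018862 -0.30371228] 0.027750284316231267
tcp [ 0.5647 -0.293   0.0369] axes [[-0.0, -0.0014, -1.0], [-0.3053, 0.9523, -0.0013], [0.9523, 0.3053, -0.0005]] jaw 107.77 lin [-0.3558, 0.4669, 0.1414] roll 0.3458 t 5.25 q [-0.56  0.37  1.55 -0.    1.22 -2.44]
```

Emit:
{"fn": "apply_moves", "kwargs": {"series": [{"jaw": 1,"linear": [-0.05,0,0],"roll": 0},{"jaw": 1,"linear": [-0.15,0,0],"roll": 0},{"jaw": 1,"linear": [-0.25,0.02,0.005],"roll": 0},{"jaw": 1,"linear": [-0.305,0.08,0.02],"roll": 0.05},{"jaw": 1,"linear": [-0.305,0.17,0.044],"roll": 0.1},{"jaw": 1,"linear": [-0.305,0.26,0.067],"roll": 0.15},{"jaw": 1,"linear": [-0.305,0.35,0.09],"roll": 0.2},{"jaw": 1,"linear": [-0.305,0.44,0.113],"roll": 0.25},{"jaw": 1,"linear": [-0.305,0.53,0.136],"roll": 0.3},{"jaw": 1,"linear": [-0.305,0.62,0.159],"roll": 0.3458},{"jaw": 1,"linear": [-0.305,0.71,0.182],"roll": 0.3458},{"jaw": 1,"linear": [-0.305,0.79,0.203],"roll": 0.3458},{"jaw": 1,"linear": [-0.305,0.85,0.218],"roll": 0.3458},{"jaw": 1,"linear": [-0.28,0.885,0.227],"roll": 0.3458},{"jaw": 1,"linear": [-0.24,0.897,0.2302],"roll": 0.3458},{"jaw": 1,"linear": [-0.222,0.897,0.2302],"roll": 0.3458},{"jaw": 1,"linear": [-0.222,0.897,0.2302],"roll": 0.3458},{"jaw": 1,"linear": [-0.222,0.897,0.2302],"roll": 0.3458},{"jaw": 1,"linear": [-0.222,0.897,0.2302],"roll": 0.3458}]}}

```text
t: 7.62
tool_pos: [0.5328, 0.2616, 0.1706]
orientation: [-0.101, 1.567, 0.1]
force: [0.0, -0.0, -2.9]
opening: 0.0279
```

Run:
```python
from h import *
d=snap("wrist","w_fit");s=read_state();print(s["force"],s["opening"]);plan([.5319,.2617,.128],97.4)
u,v=proj(d,[.5319,.2617,.1]).astype(int);u=max(u-80,0);v=max(v-65,0);print(u,v);crop(d,u,v,160,120,5,"w_fit_c")
```

```text
[ 0.85134689  0.37435281 -2.63146182] 0.02773031450498956
tcp [0.5326 0.2617 0.1705] axes [[0.0016, -0.0008, -1.0], [-0.1282, 0.9917, -0.001], [0.9917, 0.1282, 0.0014]] jaw 97.36 lin [0.0708, 0.0002, -0.0013] roll -0.0012 t 7.67 q [ 0.37  0.14  1.57 -0.    1.43 -1.33]
203 148
```

View pics/w_fit_c.png

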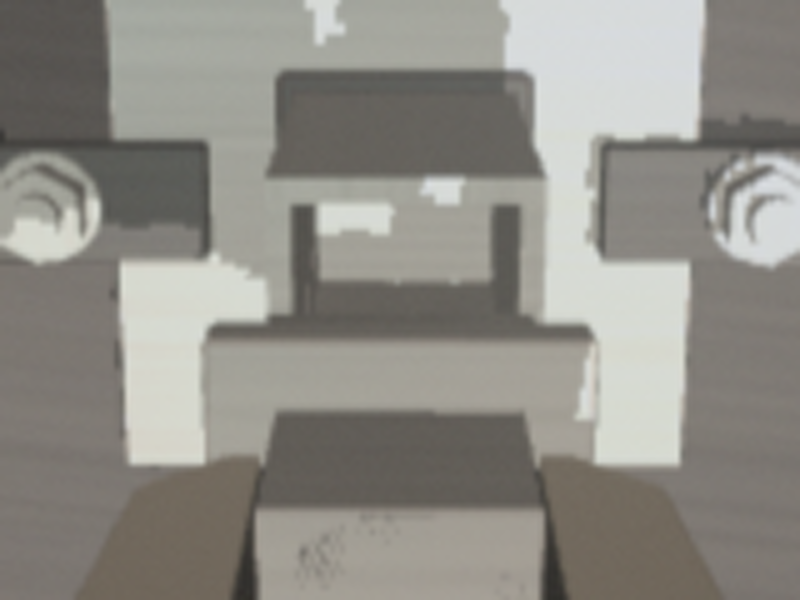

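Run:
```python
from h import *
d=load("w_fit");s=read_state();r=R(s["orientation"]);t=s["tool_pos"]
f=lambda u,v,z:(r.T@(ray(d,203+(u+.5)/5-.5,148+(v+.5)/5-.5,z)-t))[1:].round(4)*1000
zf=t[2]-.0119
print("flange top edge L,R",f(207,338,zf+.008),f(592,338,zf+.008),"bottom",f(207,325,zf),f(592,325,zf))
print("mouth outer near L,R",f(266,178,.09),f(545,178,.09),"inner near",f(292,206,.09),f(520,206,.09))
print("neck top near",f(257,508,zf+.035),f(544,508,zf+.035))
```

```text
flange top edge L,R [-21.8 -21.9] [ 20.7 -21.9] bottom [-22.7 -20.8] [ 21.6 -20.8]
mouth outer near L,R [-21.3 -22.7] [ 22.  -22.7] inner near [-17.4 -18.2] [ 18.2 -18.2]
neck top near [-14.2 -13.7] [ 13.3 -13.7]
```

Emit:
{"fn": "apply_moves", "kwargs": {"series": [{"jaw": 1,"linear": [0.03,0.0015,-0.001],"roll": 0},{"jaw": 1,"linear": [0.06,0.0015,-0.001],"roll": 0},{"jaw": 1,"linear": [0.075,0.0015,-0.001],"roll": 0},{"jaw": 1,"linear": [0.083,0.0015,-0.001],"roll": 0},{"jaw": 1,"linear": [0.088,0.0015,-0.001],"roll": 0},{"jaw": 1,"linear": [0.093,0.0015,-0.001],"roll": 0},{"jaw": 1,"linear": [0.093,0.0015,-0.001],"roll": 0}]}}

```text
t: 8.55
tool_pos: [0.5321, 0.2625, 0.1148]
orientation: [-0.102, 1.567, 0.1]
force: [0.2, 0.1, -2.8]
opening: 0.0277
```

Run:
```python
from h import *
s=read_state();print(s["force"],s["wrist_torque"],s["opening"]);plan([.5319,.2617,.1015],97.4)
```

```text
[ 0.20333946  0.07429287 -2.83619185] [ 0.03330501  0.02050794 -0.05650801] 0.027691076989762104
tcp [0.5321 0.2625 0.1148] axes [[0.0018, -0.0007, -1.0], [-0.1282, 0.9917, -0.001], [0.9917, 0.1282, 0.0017]] jaw 97.37 lin [0.0222, -0.0013, -0.0005] roll -0.0011 t 8.55 q [ 0.37  0.18  1.62 -0.    1.33 -1.33]
```

Emit:
{"fn": "apply_moves", "kwargs": {"series": [{"jaw": 1,"linear": [0.008,0,0],"roll": 0},{"jaw": 1,"linear": [0.015,0,0],"roll": 0},{"jaw": 1,"linear": [0.019,0,0],"roll": 0},{"jaw": 1,"linear": [0.022,0,0],"roll": 0},{"jaw": 1,"linear": [0.0235,0,0],"roll": 0},{"jaw": 1,"linear": [0.0235,0,0],"roll": 0}]}}

```text
t: 9.3
tool_pos: [0.5322, 0.2625, 0.1019]
orientation: [-0.102, 1.566, 0.1]
force: [-4.2, -1.6, 6.5]
opening: 0.0275
```

Run:
```python
from h import *
s=read_state();print(s["force"],s["wrist_torque"],s["opening"]);plan([.5319,.2617,.1015],97.4)
```

```text
[-4.20549196 -1.55936058  6.53014844] [-0.38321334  0.95603082 -0.01606757] 0.027459018153743815
tcp [0.5322 0.2625 0.1019] axes [[0.002, -0.0008, -1.0], [-0.1283, 0.9917, -0.001], [0.9917, 0.1283, 0.0019]] jaw 97.37 lin [0.0007, -0.0013, -0.0007] roll -0.001 t 9.3 q [ 0.37  0.19  1.63 -0.    1.31 -1.33]
```

Emit:
{"fn": "apply_moves", "kwargs": {"series": [{"jaw": -0.3,"linear": [0,0,0],"roll": 0},{"jaw": -0.3,"linear": [0,0,0],"roll": 0},{"jaw": -0.3,"linear": [0,0,0],"roll": 0},{"jaw": -0.3,"linear": [0,0,0],"roll": 0},{"jaw": -0.3,"linear": [0,0,0],"roll": 0},{"jaw": -0.3,"linear": [0,0,0],"roll": 0},{"jaw": -0.3,"linear": [-0.05,0,0],"roll": 0},{"jaw": -0.6,"linear": [-0.12,0,0],"roll": 0},{"jaw": -1,"linear": [-0.17,0,0],"roll": 0.2},{"jaw": -1,"linear": [-0.17,0,0],"roll": 0.5},{"jaw": -1,"linear": [-0.17,0,0],"roll": 0.8},{"jaw": -1,"linear": [-0.17,0,0],"roll": 1},{"jaw": -1,"linear": [-0.17,0,0],"roll": 1}]}}

```text
t: 10.92
tool_pos: [0.532, 0.2626, 0.2039]
orientation: [0.309, 1.546, -0.309]
force: [0.3, 0.8, 0.4]
opening: 0.0932
```

Run:
```python
from h import *
d=snap("wrist","w_home");s=read_state();print(s["force"],s["opening"]);plan([.45,0,.2],0)
u,v=proj(d,[.5319,.2617,.1]).astype(int);u=max(u-75,0);v=max(v-60,0);print(u,v);crop(d,u,v,150,120,5,"w_home_c")
b=load("top0")
print([ray(b,262+u/4,186+v/4,z).round(4).tolist() for u,v,z in[(26,326,.018),(176,326,.018),(181,583,.018),(25,583,.018)]])
print([ray(b,262+u/4,186+(v-300)/4,z).round(4).tolist() for u,v,z in[(26,326,.018),(176,326,.018),(181,583,.018),(25,583,.018),(26,448,.108),(178,448,.108)]])
```

```text
[ 0.14920093 -0.68697687  0.23444958] 0.09288083977757022
tcp [0.5319 0.2626 0.2039] axes [[0.0019, -0.0008, -1.0], [0.3826, 0.9239, 0.0], [0.9239, -0.3826, 0.0021]] jaw 67.51 lin [0.0065, -0.4566, 0.0412] roll 2.2502 t 10.97 q [ 0.37  0.12  1.53 -0.    1.49 -0.81]
207 142
[[0.3692, 0.0484, 0.018], [0.3672, -0.0506, 0.018], [0.2001, -0.0497, 0.018], [0.2019, 0.0523, 0.018]]
[[0.5686, 0.0445, 0.018], [0.5664, -0.0557, 0.018], [0.3954, -0.0547, 0.018], [0.3975, 0.0485, 0.018], [0.4818, 0.0437, 0.108], [0.4798, -0.0509, 0.108]]
```

View pics/w_home_c.png

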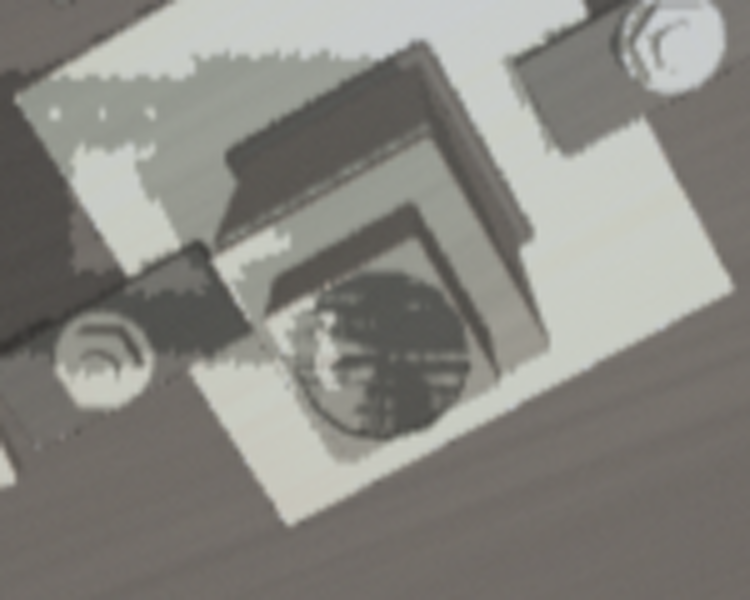

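The plug is seated, its flange flush and square on the tube. Next is the tray.

Emit:
{"fn": "apply_moves", "kwargs": {"series": [{"jaw": -1,"linear": [-0.04,0,0],"roll": 0.1},{"jaw": -1,"linear": [-0.07,-0.05,0.01],"roll": 0.3},{"jaw": -1,"linear": [-0.077,-0.2,0.04],"roll": 0.6},{"jaw": -1,"linear": [-0.077,-0.35,0.07],"roll": 0.9},{"jaw": -1,"linear": [-0.077,-0.443,0.0915],"roll": 1},{"jaw": -1,"linear": [-0.077,-0.443,0.0915],"roll": 1},{"jaw": -1,"linear": [-0.077,-0.443,0.0915],"roll": 1},{"jaw": -1,"linear": [-0.077,-0.443,0.0915],"roll": 1}]}}

```text
t: 11.98
tool_pos: [0.481, -0.0038, 0.2503]
orientation: [0.715, 1.448, -0.714]
force: [-0.2, -0.1, -0.2]
opening: 0.0928
```

Emit:
{"fn": "apply_moves", "kwargs": {"series": [{"jaw": -1,"linear": [0,0,0],"roll": 0.3},{"jaw": -1,"linear": [0,0,0],"roll": 0.6},{"jaw": -1,"linear": [0,0,0],"roll": 0.9},{"jaw": -1,"linear": [0,0,0],"roll": 1},{"jaw": -1,"linear": [0,0,0],"roll": 1},{"jaw": -1,"linear": [0,0,0],"roll": 1}]}}

```text
t: 12.72
tool_pos: [0.4811, -0.0029, 0.2502]
orientation: [1.11, 1.268, -1.108]
force: [0.1, -0.6, -0.5]
opening: 0.0929
```

Emit:
{"fn": "apply_moves", "kwargs": {"series": [{"jaw": -1,"linear": [0,0,0],"roll": 0.29},{"jaw": -1,"linear": [0,0,0],"roll": 0.29},{"jaw": -1,"linear": [0,0,0],"roll": 0.29},{"jaw": -1,"linear": [0,0,0],"roll": 0.29}]}}

```text
t: 13.22
tool_pos: [0.4811, -0.0028, 0.2502]
orientation: [1.221, 1.2, -1.219]
force: [0.1, 0.9, -0.3]
opening: 0.0932
```

Run:
```python
from h import *
d=snap("wrist","w_tray");s=read_state();print(s["force"],s["opening"]);plan([.481,-.004,.082],-1.2)
for p in [[.481,-.004,.108],[.481,.043,.108],[.481,-.051,.108]]:print(proj(d,p))
```

```text
[-0.70544496 -0.32883699  0.38658035] 0.09296156313331118
tcp [ 0.4812 -0.0028  0.2502] axes [[0.0022, -0.0001, -1.0], [0.9999, -0.0156, 0.0022], [-0.0156, -0.9999, 0.0001]] jaw -0.89 lin [0.2804, -0.0008, 0.0019] roll 0.0102 t 13.28 q [-0.11 -0.21  1.76  0.    1.59 -0.1 ]
[282.79041285 191.84197485]
[282.03183956 143.26770067]
[283.48882531 236.56392726]
```

View pics/w_tray.png

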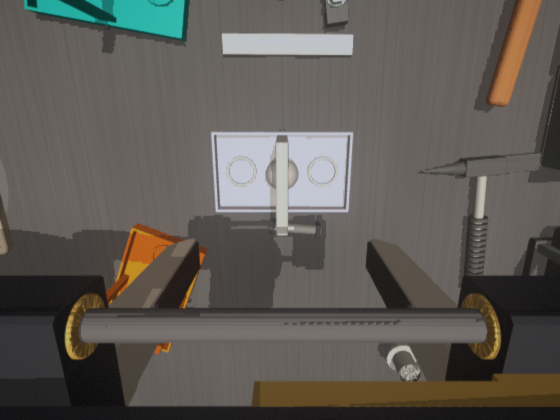

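Emit:
{"fn": "apply_moves", "kwargs": {"series": [{"jaw": -1,"linear": [0.08,0,0],"roll": 0.01},{"jaw": -1,"linear": [0.17,0,0],"roll": 0.01},{"jaw": -1,"linear": [0.24,0,0],"roll": 0.01},{"jaw": -1,"linear": [0.28,0,0],"roll": 0.01},{"jaw": -1,"linear": [0.281,0,0],"roll": 0.01},{"jaw": 0.5,"linear": [0.281,0,0],"roll": 0.01},{"jaw": 0.5,"linear": [0.281,0,0],"roll": 0.01},{"jaw": 0.5,"linear": [0.281,0,0],"roll": 0.01},{"jaw": 0.5,"linear": [0.281,0,0],"roll": 0.01},{"jaw": 0.7,"linear": [0.281,0,0],"roll": 0.01},{"jaw": 0.8,"linear": [0.281,0,0],"roll": 0.01},{"jaw": 1,"linear": [0.281,0,0],"roll": 0.01},{"jaw": 1,"linear": [0.281,0,0],"roll": 0.01},{"jaw": 1,"linear": [0.281,0,0],"roll": 0.01},{"jaw": 1,"linear": [0.281,0,0],"roll": 0.01}], "force": 50}}

```text
t: 15.15
tool_pos: [0.4813, -0.0029, 0.0816]
orientation: [1.225, 1.198, -1.223]
force: [-1.1, -0.3, 0.7]
opening: 0.0115
```

Run:
```python
from h import *
s=read_state();print(s["force"],s["wrist_torque"],s["opening"]);plan([.51,.105,.21],-1.2)
```

```text
[-1.06837448 -0.31542936  0.69575872] [-0.04038702  0.38088131  0.06111198] 0.011495370948867337
tcp [ 0.4813 -0.0029  0.0816] axes [[0.0017, -0.0002, -1.0], [0.9998, -0.0208, 0.0017], [-0.0208, -0.9998, 0.0001]] jaw -1.19 lin [-0.214, 0.0444, -0.1808] roll 0.0003 t 15.15 q [-0.11 -0.08  1.96  0.    1.26 -0.09]
```

Emit:
{"fn": "apply_moves", "kwargs": {"series": [{"jaw": 1,"linear": [-0.006,0,0],"roll": 0},{"jaw": 1,"linear": [-0.014,0,0],"roll": 0},{"jaw": 1,"linear": [-0.025,0,0],"roll": 0},{"jaw": 1,"linear": [-0.04,0,0],"roll": 0},{"jaw": 1,"linear": [-0.055,0,0],"roll": 0},{"jaw": 1,"linear": [-0.07,0,0],"roll": 0},{"jaw": 1,"linear": [-0.085,0,0],"roll": 0},{"jaw": 1,"linear": [-0.1,0,0],"roll": 0},{"jaw": 1,"linear": [-0.115,0,0],"roll": 0},{"jaw": 1,"linear": [-0.13,0,0],"roll": 0},{"jaw": 1,"linear": [-0.145,0,0],"roll": 0},{"jaw": 1,"linear": [-0.16,0,0],"roll": 0},{"jaw": 1,"linear": [-0.175,0,0],"roll": 0},{"jaw": 1,"linear": [-0.19,0,0],"roll": 0},{"jaw": 1,"linear": [-0.202,0,0],"roll": 0},{"jaw": 1,"linear": [-0.21,0,0],"roll": 0},{"jaw": 1,"linear": [-0.214,0,0],"roll": 0},{"jaw": 1,"linear": [-0.214,0,0],"roll": 0},{"jaw": 1,"linear": [-0.214,0,0],"roll": 0}]}}

```text
t: 17.52
tool_pos: [0.4809, -0.0029, 0.2096]
orientation: [1.225, 1.198, -1.224]
force: [-0.5, 0.6, -6.3]
opening: 0.0116
```

Run:
```python
from h import *
d=snap("wrist","w_lift");s=read_state();print(s["force"],s["wrist_torque"],s["opening"]);plan([.51,.105,.21],-1.2)
```

```text
[-0.30906062 -1.00610394 -6.58277663] [-0.03634726  0.09728295 -0.057137  ] 0.011230158546282502
tcp [ 0.4809 -0.0028  0.2096] axes [[0.0011, -0.0, -1.0], [0.9998, -0.0208, 0.0011], [-0.0208, -0.9998, 0.0]] jaw -1.19 lin [-0.0006, 0.0447, -0.1807] roll 0.0003 t 17.57 q [-0.11 -0.19  1.82  0.    1.51 -0.09]
```

View pics/w_lift.png

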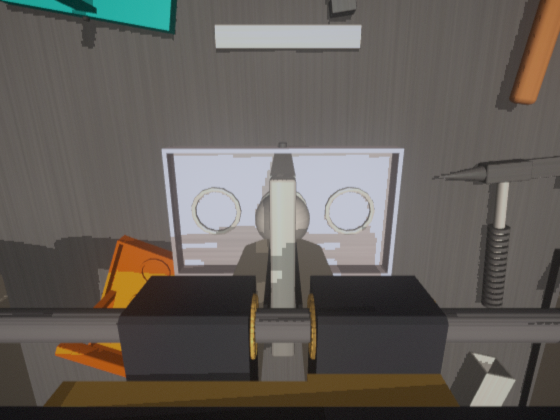

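Emit:
{"fn": "apply_moves", "kwargs": {"series": [{"jaw": 1,"linear": [0,0.001,-0.003],"roll": 0},{"jaw": 1,"linear": [0,0.002,-0.009],"roll": 0},{"jaw": 1,"linear": [0,0.005,-0.019],"roll": 0},{"jaw": 1,"linear": [0,0.008,-0.032],"roll": 0},{"jaw": 1,"linear": [0,0.012,-0.047],"roll": 0},{"jaw": 1,"linear": [0,0.016,-0.063],"roll": 0},{"jaw": 1,"linear": [0,0.02,-0.08],"roll": 0},{"jaw": 1,"linear": [0,0.024,-0.097],"roll": 0},{"jaw": 1,"linear": [0,0.028,-0.114],"roll": 0},{"jaw": 1,"linear": [0,0.032,-0.13],"roll": 0},{"jaw": 1,"linear": [0,0.036,-0.145],"roll": 0},{"jaw": 1,"linear": [0,0.039,-0.158],"roll": 0},{"jaw": 1,"linear": [0,0.042,-0.169],"roll": 0},{"jaw": 1,"linear": [0,0.044,-0.177],"roll": 0},{"jaw": 1,"linear": [0,0.0447,-0.1807],"roll": 0},{"jaw": 1,"linear": [0,0.0447,-0.1807],"roll": 0},{"jaw": 1,"linear": [0,0.0447,-0.1807],"roll": 0},{"jaw": 1,"linear": [0,0.0447,-0.1807],"roll": 0},{"jaw": 1,"linear": [0,0.0447,-0.1807],"roll": 0},{"jaw": 1,"linear": [0,0.0447,-0.1807],"roll": 0}]}}

```text
t: 20.08
tool_pos: [0.5099, 0.1049, 0.2096]
orientation: [1.225, 1.198, -1.224]
force: [-0.3, 0.3, -5.6]
opening: 0.0117
```

Run:
```python
from h import *
a=snap("wrist","w_end");b=snap("scene","s_end");s=read_state();print(s["force"],s["opening"],s["dq"].round(4));plan([.51,.105,.21],-1.2)
i=cv2.resize(a["img"],(400,300));j=cv2.resize(b["img"][90:330,160:480],(400,300))
cv2.imwrite("pics/end.png",np.hstack([i,j]))
```

```text
[-0.12193651 -0.03027893 -6.63341272] 0.011826619180653287 [ 0.0016  0.0012 -0.0019 -0.0009 -0.0004 -0.0007]
tcp [0.5099 0.105  0.2096] axes [[0.0011, -0.0001, -1.0], [0.9998, -0.0208, 0.0011], [-0.0208, -0.9998, 0.0]] jaw -1.19 lin [-0.0006, 0.0001, -0.0001] roll 0.0002 t 20.18 q [ 0.1  -0.08  1.72 -0.    1.5   0.13]
```

View pics/end.png

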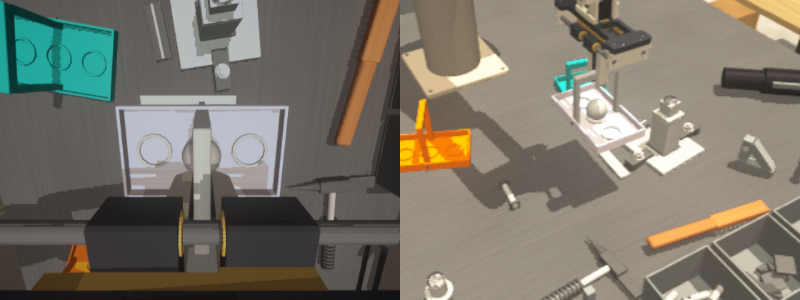

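The tray is held level with the ball centred under the handle. The capped post stands beside it with a clear gap, and the arm is still, so I'm handing in.

```bash
python3 -c "
from plant import *
print(close_job())"
```

```text
the job is handed in; nothing more can be done
None
```

I fitted the square cap plug into the post and let go of it. The ball tray is now held level beside the post, and I handed the job in at about 20 s; no verdict is reported.

- **Plug:** It went in without side contact and seated at a TCP height of 0.1019 m, as computed, with about 9 N of contact force. After release, the wrist picture showed the flange flush and square on the tube.
- **Tray:** By the gripper pose, the tray's middle is about 0.16 m from the post. Its underside is about 0.128 m above the table, level with the top of the cap.
- **Last check:** The final pictures showed the tray level, the ball in its pocket and a clear gap to the post. The grip was firm at 11.8 mm opening on the 12 mm bar. The arm was still, and the load had stayed at about 6 N since the lift.
- **Disagreement found:** Just before insertion, the wrist view put the bore about 1 mm away from my first estimate. I corrected for that before going down. No checks failed.

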